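Set the rinse line: spout over the tray, gate valve open two turns past the wheel's slack

TASK

The crampon plate in the tray is to be rinsed: first swing the spout round until its outlet is over the middle of the tray. Then open the gate valve anticlockwise by two full turns of the stem: the wheel runs loose for a while before it bites, so feel the slack out first, count the two turns from where it starts to lift the stem, and stop there. Turn it steadily by its handle with a light hold and never force it, leave the other gear where it lies, and let go.

Things in the scene. Friction and masses are not known exactly. Their poses are not given: they have to be found in the camera images.
- rinse_line: stainless pipework fixed to the bench: 34 mm pipe at 70 mm height along its y axis, with a flanged gate valve (yoke, handwheel on top). Origin on the bench under the valve's upright stem axis; inlet foot 170 mm to +y, spout swivel 230 mm to -y. Widest part: flanges 104 mm across. z up
- hub (a point): centre of the handwheel, on the stem axis at the height of the rim's middle (205 mm above the bench). The wheel drives by lugs: one under it runs free (under 0.5 N at the handle) for a twelfth to three quarters of a turn until it meets the yoke nut's lug; from there the nut turns with it against a steady 10 to 11 N at the handle. Where it bites differs every time and is not seen from above
- wheel: cast handwheel 127 mm across: rim bar 15 mm thick, its centre line a circle of 56 mm radius, three 12 mm spokes, hub 38 mm. Origin on the stem axis 20 mm below the rim's middle; its x axis points to the handle, z up. Anticlockwise from above opens. Turned back it runs free for up to 0.8 turn, then shuts the valve down to a solid stop. It stays where it is left
- handle_mid (a point): middle of the upright revolving handle on the wheel's rim: a black plastic barrel 21 mm across, 56 mm tall, spinning freely on its own pin, 56 mm from the stem axis; made to be held lightly (up to some 25 N a finger). The point is 28 mm below its top and 39 mm above the rim's middle, 244 mm above the bench; its top is at 272 mm
- stem_top (a point): top of the 15 mm screwed stem that stands up in the middle of the wheel, 235 mm above the bench while the valve is shut, as at the start; once the wheel has bitten it rises 3 mm per turn, without turning. It stays put while the wheel runs free, either way
- swivel (a point): on the upright swivel axis of the spout, at the height of its level tube (173 mm above the bench)
- outlet (a point): mouth of the spout, 160 mm from the swivel axis, 119 mm above the bench. Spout: 22 mm round tube, level with centre line at 173 mm height, straight from 12 to 148 mm out, then down to a 26 mm nozzle. It swings level against about 0.25 Nm and stays where left; starts 35 to 115 degrees from the tray, on the far (+x) side, and swings clockwise from above to it
- tray: open stainless rinse tray fixed to the bench, 190 x 140 mm, walls 3 mm thick and 45 mm high. Origin: middle of its underside. Its middle lies within 25 mm of the circle on which the outlet swings
- plate: yellow aluminium crampon anti-balling plate, 90 x 72 x 10 mm, lying in the tray; to be left alone. Origin: middle of its underside
- carabiner: black locking carabiner, about 115 x 84 x 11 mm, lying flat, to be left alone. Origin: its middle, on the bench
- clip_a: blue plastic helmet clip, 60 x 24 x 14 mm, to be left alone. Origin: on the bench under its middle
- clip_b: second blue plastic helmet clip, like the first, to be left alone
- file: steel file with wooden handle, 280 mm long along its x axis, 21 mm high, lying beside the valve, to be left alone. Origin: near its middle, on the bench
- tin: round aluminium tin with twist cap, 71 mm across, 42 mm high, to be left alone. Origin: middle of its underside
There are look-alikes about, which are no part of the job. Of the things that look like the tray, the smaller one is meant.

How it is judged:
By the outcome, as a careful person would: the job done as asked, in the order asked, and still so for the second after the job is handed in, with the robot touching nothing.
It also fails if it takes over 72 s, if anything falls off the work surface, if the arm or the gripper's body presses on something with over 40 N, if the wrist force passes 120 N, or if a joint passes its speed limit or range.

ROBOT

A 6-joint arm with a two-finger parallel gripper is mounted at the origin on the work surface. World frame = base frame: x ahead of the robot, y to its left, z up, the work surface at z = 0. Lengths are in m, angles in rad, forces in N, time in s.
With the tool pointing down it reaches from about 0.35 to 0.8 m from the base axis. Payload 7.3 kg.
Tool frame: the origin (TCP) lies at the very end of the fingers, on their centre line; the grasp point (between the pads) lies 19 mm behind it (env.tcp_to_grasp is the z of the grasp point in the tool frame, in m); z points along the fingers, y is the direction in which the jaws open and shut (so a half turn about z gives the same grasp; the last joint's range is limited). The gripper opens to 85 mm and grips with 20 to 120 N. Pads are 22 mm wide; open, the fingers measure 114 mm over their backs; the gripper's body (76 mm by 85 mm) begins 54 mm behind the grasp point. The pads swing forward as they close: fully open they stand 13 mm farther back than shut.
Start: joints at [-1.482, 0.342, 1.524, -0, 1.275, -0.146], TCP at [0.122, -0.511, 0.231] pointing down, gripper open.
Joint ranges: [-2.53, 2.53], [-0.77, 2.02], [0.04, 2.7], [-1, 4.14], [0.28, 2.66], [-3.11, 3.11]. Speed limits (rad/s): [2.57, 2.57, 3.14, 3.14, 3.14, 3.14].

INTERFACE

Orientations are given as a unit quaternion [x, y, z, w].
In Python, from station import readout, camera, env, recognise gives the robot as it stands.
- The arm moves only by the tool carry_out, never from a script. Its argument "motion" is a list that holds one entry, the list of rows, each a list of 5 numbers: the shift along the tool's x, y, z in units of 40 mm (1.0 is 40 mm), then the turn about the tool's z in units of 6 degrees (1.0 is 6 degrees), then the finger opening in mm, from 0 to 85.4. A call has 1 to 20 rows; each row shifts and turns the commanded pose from where the row before left it, along the tool's axes as they then stand; what a row does not reach is not made up. A row lasts 1/10 s, in which the tool goes at most 50 mm and 8.59 degrees, less where a joint would pass 70% of its speed; a pose out of reach is approached as far as the arm can. A call is refused whole if a number of a shift passes 1 or a number of a turn 1, either way. A call with a gripper value outside its range is refused whole. The fingers move at their own pace and stop on an object; "force" is the grip in N (left out, the last holds). Time passes only in rows, so rows that do not move let the fingers close. It gives the time, the measured TCP pose, the force and the opening at its end, in the units of the state.
- readout.get_obs(): the state, without advancing time (a new reading comes with each control period).
- camera(name): name is "scene" or "top" or "wrist"; returns a dict with "img" (384x512x3 uint8, red, green, blue), "z_map" (384x512 float32, m along the optical axis (not along the pixel's ray), 0 where there is no reading), "fx", "fy", "cx", "cy" (pixels), "view" (4x4, takes a point from world to camera coordinates); the wrist camera has in their place "mount" (4x4, takes a point from camera to tool coordinates, whose origin is the TCP and whose axes are the flange's). Camera axes: x right, y up, looking along -z (the intrinsics and any distortion apply to the point x, -y, -z); pixel columns grow to the right and rows downward; lengths in m; the calibration is good to about 2 mm. The wrist camera is an equidistant fisheye: a pixel r from the principal point sees the ray r / f radians off the axis. A picture is of the moment at which its call begins: read the wrist's pose just before it.
- env.finish_job(): hands the job in, once; it reports no verdict.
Trained networks look in the newest picture that a camera, given by its name, has taken for a name from the list of things; names that differ only in an ending like _2 or _b are one class to them, and where a whole thing is asked for, a point or a joint stands for the part that bears it (a point fixed in the world has none). Each returns a list of dicts, best first, with "score" (0 to 1); they miss things now and then, are a little off and sometimes report something else, mostly with a low value. They report only what shows in the picture. A call takes as long as a camera call. They do not tell look-alikes from the thing itself.
- recognise(camera, thing): "at" ([row, column] in pixels, amid what is visible of it).
The state is a dict: "clock": time; "qpos": joint angles; "joint_vel": joint speeds; "joint_torque": joint torques, N m; "tcp_pos": TCP position; "ee_rot": TCP orientation; "contact_force": force on the tool from outside, world axes, zero at the start; "ft_torque": the same for the moment, N m; "opening": opening from 0.0 (shut) to 1.0 (fully open).
Only numpy, scipy, OpenCV 4.12 (cv2) and the standard library are available. Lean on these libraries where they do the work, as an engineer would, in place of code of your own. Each camera call takes 0.05 s, during which the arm holds its last target. There are 200 camera calls.

## Working session

There is one attempt and no reset: what is moved stays moved. The work goes in short steps, Python scripts to look and compute and a tool call to move; the robot and the scene stay as the last step left them, time stands still between calls to the robot, and variables do not carry over. Pictures are saved under pics/ and viewed, about 8 in all and at most 12, crops included, and the job is handed in when it is done.

Besides the shell and the picture viewer there is one more tool, called after "Emit:" as name(argument=value, ...) on one line, values as JSON. carry_out: Moves the arm, as the interface text tells. Its arguments: {"type":"object","properties":{"motion":{"type":"array"},"force":{"type":"number"}},"required":["motion"]}

```bash
ls; mkdir -p pics; cat > h.py <<'E'
import numpy as np, cv2
from station import readout, camera, env, recognise
def px2w(c,r,col,z=None):
    r=int(round(r));col=int(round(col))
    d=c["z_map"][r,col]
    ray=np.array([(col-c["cx"])/c["fx"],-(r-c["cy"])/c["fy"],-1.0])
    T=np.linalg.inv(c["view"])
    if z is None: return T[:3,:3]@(ray*d)+T[:3,3]
    w=T[:3,:3]@ray; return T[:3,3]+w*(z-T[2,3])/w[2]
def w2px(c,p):
    q=c["view"]@np.r_[p,1]; return (c["cy"]-c["fy"]*q[1]/-q[2], c["cx"]+c["fx"]*q[0]/-q[2])
E
python3 - <<'E'
from h import *
o=readout.get_obs(); print({k:np.round(v,3) for k,v in o.items()}, env.tcp_to_grasp)
ims=[]
for n in("top","scene"):
    c=camera(n); cv2.imwrite(f"pics/{n}0.png",cv2.resize(c["img"][:,:,::-1],(800,600)))
    print(n,[c[k] for k in("fx","fy","cx","cy")],np.round(np.linalg.inv(c["view"]),3).tolist(),[k for k in c])
    for t in["rinse_line","wheel","hub","handle_mid","stem_top","swivel","outlet","tray","plate","carabiner","file","tin","clip_a"]:
        for d in recognise(n,t)[:3]:
            r,cc=d["at"]; print(n,t,round(d["score"],2),np.round(d["at"]),np.round(px2w(c,r,cc),3))
E
```

```text
pics
{'clock': np.float64(0.0), 'qpos': array([-1.482,  0.343,  1.525, -0.   ,  1.275, -0.146]), 'joint_vel': array([-0.   ,  0.   ,  0.001,  0.   , -0.   , -0.001]), 'joint_torque': array([ 0.0000e+00, -4.3368e+01, -2.4601e+01, -0.0000e+00,  8.0000e-03,
       -0.0000e+00]), 'tcp_pos': array([ 0.122, -0.51 ,  0.231]), 'ee_rot': array([ 0.993,  0.117,  0.   , -0.001]), 'contact_force': array([-0.042,  0.235,  0.189]), 'ft_torque': array([-0.025,  0.011, -0.019]), 'opening': np.float64(0.999)} -0.0187
top [498.15243166989745, 498.15243166989745, 258.28524514399953, 194.54855037835728] [[0.0, 0.993, -0.122, 0.292], [-1.0, -0.0, -0.006, 0.033], [-0.006, 0.122, 0.992, 1.435], [0.0, 0.0, 0.0, 1.0]] ['img', 'z_map', 'fx', 'fy', 'cx', 'cy', 'view']
top rinse_line 0.83 [171. 249.] [0.518 0.065 0.118]
top wheel 0.94 [159. 214.] [0.532 0.15  0.213]
top hub 0.95 [167. 253.] [0.535 0.055 0.087]
top hub 0.63 [171. 205.] [0.493 0.166 0.267]
top handle_mid 0.54 [173. 204.] [0.489 0.169 0.263]
top stem_top 0.48 [154. 220.] [0.541 0.134 0.232]
top swivel 0.65 [169. 250.] [0.523 0.062 0.122]
top outle
[... 896 characters left out ...]
hub 0.82 [246. 266.] [0.574 0.126 0.125]
scene handle_mid 0.49 [201. 294.] [0.507 0.174 0.246]
scene swivel 0.59 [247. 266.] [0.579 0.128 0.128]
scene swivel 0.49 [214. 171.] [ 0.462 -0.24   0.001]
scene outlet 0.77 [213. 170.] [ 0.596 -0.142  0.168]
scene tray 0.62 [220. 152.] [ 0.508 -0.282  0.002]
scene tray 0.59 [162. 190.] [ 0.199 -0.311 -0.003]
scene plate 0.93 [226. 162.] [ 0.528 -0.232  0.014]
scene plate 0.39 [299. 240.] [0.673 0.091 0.001]
scene carabiner 0.79 [295. 255.] [0.646 0.124 0.001]
scene file 0.5 [267. 328.] [0.492 0.284 0.014]
scene file 0.28 [200. 296.] [0.509 0.179 0.253]
scene tin 0.9 [244. 333.] [0.431 0.279 0.045]
scene clip_a 0.68 [271. 208.] [ 0.626 -0.026  0.009]
```

View pics/top0.png

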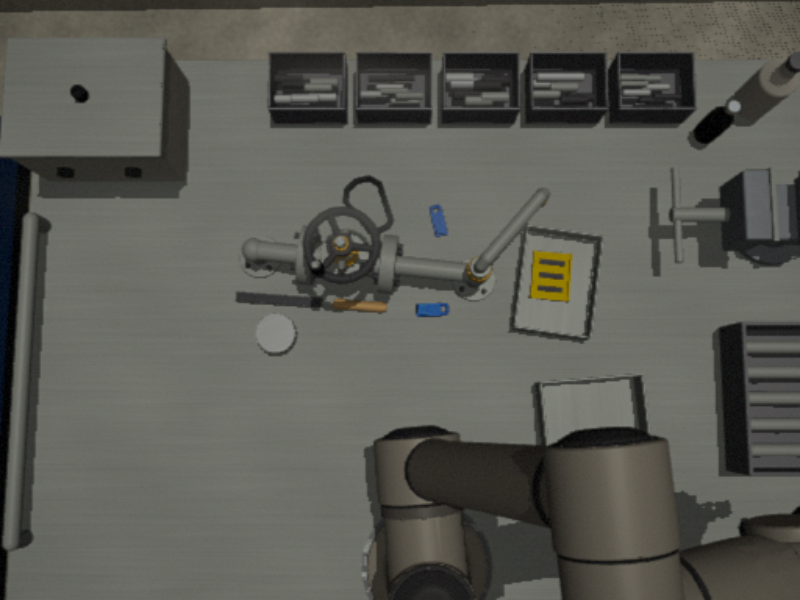

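View pics/scene0.png

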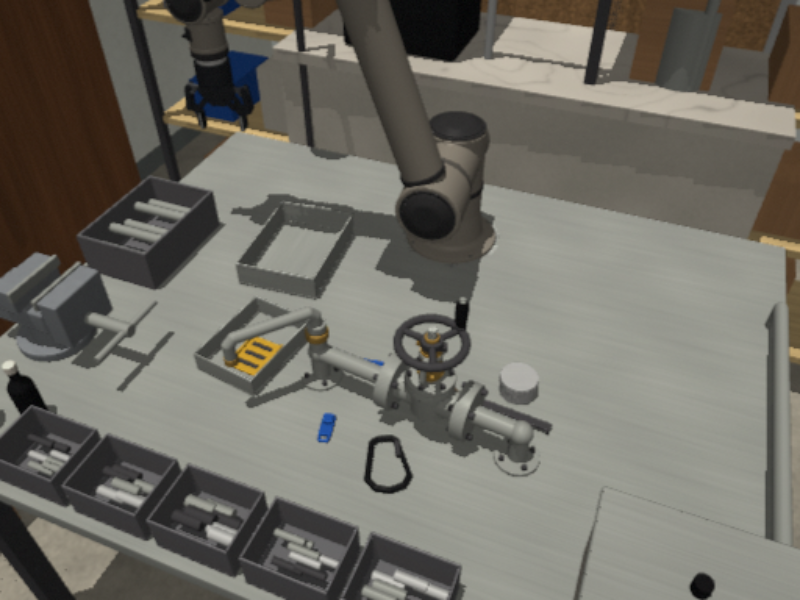

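Top view (800x600 scale): wheel centre ~(342,245), black handle ~(317,268), swivel ~(478,270), spout tip ~(543,195), the small tray with the yellow plate ~(556,284); the larger, empty tray is the look-alike. I'll measure these from depth.

```bash
cat >> h.py <<'E'
def cloud(c):
    v,u=np.mgrid[0:384,0:512]; d=c["z_map"]
    P=np.stack([(u-c["cx"])/c["fx"]*d,-(v-c["cy"])/c["fy"]*d,-d],-1)
    T=np.linalg.inv(c["view"]); W=P@T[:3,:3].T+T[:3,3]; W[d==0]=np.nan; return W
def circ(p):
    A=np.c_[2*p,np.ones(len(p))]; s=np.linalg.lstsq(A,(p**2).sum(1),rcond=None)[0]
    return s[:2],np.sqrt(s[2]+s[:2]@s[:2])
def box(W,x0,x1,y0,y1,z0,z1):
    m=(W[...,0]>x0)&(W[...,0]<x1)&(W[...,1]>y0)&(W[...,1]<y1)&(W[...,2]>z0)&(W[...,2]<z1); return W[m]
E
python3 - <<'E'
from h import *
for n in("top","scene"):
    c=camera(n); W=cloud(c)
    p=box(W,.44,.66,.04,.25,.200,.222)[:,:2]
    ce,r=circ(p)
    for _ in range(4):
        k=abs(np.hypot(*(p-ce).T)-.056)<.012; ce,r=circ(p[k])
    print(n,"wheel",ce,r,k.sum())
    h=box(W,.44,.66,.04,.25,.255,.285); print("handle",len(h),h.mean(0),h.max(0),h.min(0))
    s=box(W,ce[0]-.02,ce[0]+.02,ce[1]-.02,ce[1]+.02,.226,.245); print("stem",len(s),s.mean(0) if len(s) else 0)
    t=box(W,.40,.70,-.38,-.07,.172,.2); print("spout",len(t),t.min(0),t.max(0))
    q=t[:,:2]; m=q.mean(0); u=np.linalg.svd(q-m)[2][0]; a=(q-m)@u; print("axis",m,u,m+u*a.min(),m+u*a.max())
    tr=box(W,.38,.66,-.38,-.14,.037,.052); rc=cv2.minAreaRect(tr[:,:2].astype(np.float32)); print("tray",len(tr),rc)
    pl=box(W,.36,.66,-.02,.3,.075,.095); print("pipe",np.round(pl.mean(0),3))
    # pipe along -y section
    for y in np.arange(-.08,.04,.02):
        b=box(W,.42,.64,y,y+.02,.075,.1)
        if len(b): print(" pipe y",round(y+.01,3),b[:,0].mean().round(4),b[:,2].max().round(3))
E
```

```text
top wheel [0.53972076 0.13965338] 0.05563595950861199 801
handle 42 [0.49359529 0.17207228 0.26793456] [0.50496241 0.18418354 0.27796237] [0.48592128 0.16402516 0.25627114]
stem 38 [0.53987381 0.13928281 0.23374331]
spout 522 [ 0.5104871  -0.20080063  0.17208354] [ 0.64290977 -0.07995885  0.19264671]
axis [ 0.5737887  -0.13961262] [-0.75212848  0.6590165 ] [ 0.64030362 -0.19789313] [ 0.51038888 -0.08406157]
tray 325 ((0.5063291192054749, -0.23934635519981384), (0.1414504051208496, 0.1914769411087036), 81.54937744140625)
pipe [0.536 0.137 0.085]
 pipe y -0.07 0.5139 0.094
 pipe y -0.05 0.5183 0.093
 pipe y -0.03 0.5199 0.093
 pipe y -0.01 0.5228 0.095
 pipe y 0.01 0.525 0.093
 pipe y 0.03 0.5273 0.092
scene wheel [0.54674682 0.14198004] 0.05553992342153519 709
handle 60 [0.50362905 0.17679831 0.26492868] [0.51186281 0.18615945 0.27541438] [0.4941067  0.16528039 0.2550388 ]
stem 38 [0.54472593 0.1411862  0.23287126]
spout 427 [ 0.5165497  -0.19808488  0.1722021 ] [ 0.64465707 -0.08198048  0.18744119]
axis [ 0.5838255  -0.13807828] [ 0.7530757  -0.65793388] [ 0.51977086 -0.08211615] [ 0.64434001 -0.19094752]
tray 364 ((0.5095511674880981, -0.23800690472126007), (0.14456596970558167, 0.19436219334602356), 81.80850982666016)
pipe [0.56  0.154 0.085]
 pipe y -0.07 0.5271 0.1
 pipe y -0.05 0.5277 0.091
 pipe y -0.03 0.5292 0.091
 pipe y -0.01 0.5325 0.09
 pipe y 0.01 0.534 0.09
 pipe y 0.03 0.5363 0.091
```

Emit:
carry_out(motion=[[[0.893,-0.398,-0.033,0,60],[0.893,-0.398,-0.033,0,60],[0.893,-0.398,-0.033,0,60],[0.893,-0.398,-0.033,0,60],[0.893,-0.398,-0.033,0,60],[0.893,-0.398,-0.033,0,60],[0.893,-0.398,-0.033,0,60],[0.893,-0.398,-0.033,0,60],[0.893,-0.398,-0.033,0,60],[0.893,-0.398,-0.033,0,60],[0.893,-0.398,-0.033,0,60],[0.893,-0.398,-0.033,0,60],[0.893,-0.398,-0.033,0,60],[0.893,-0.398,-0.033,0,60],[0.893,-0.398,-0.033,0,60]]], force=22)

```text
clock: 3.0
tcp_pos: [0.5889, -0.1525, 0.2511]
ee_rot: [0.993, 0.117, 0.0, 0.0]
contact_force: [-0.4, -1.2, -0.7]
opening: 0.701
```

Emit:
carry_out(motion=[[[0,0,0,-1,60],[0,0,0,-1,60],[0,0,0,-1,60],[0,0,0,-1,60],[0,0,0,-1,60],[0,0,0,-1,60],[0,0,0,-1,60],[0,0,0,-1,60],[0,0,0,-1,60],[0,0,0,-1,60],[0,0,0,-1,60],[0,0,0,-1,60],[0,0,0,-1,60],[0,0,0,-1,60],[0,0,0,-1,60],[0,0,0,-1,60],[0,0,0,-1,60],[0,0,0,-1,60],[0,0,0,-1,60],[0,0,0,-1,60]]])

```text
clock: 5.0
tcp_pos: [0.5877, -0.1537, 0.251]
ee_rot: [0.393, 0.919, -0.0, -0.0]
contact_force: [0.2, -0.3, -0.1]
opening: 0.703
```

```bash
cat >> h.py <<'E'
from scipy.spatial.transform import Rotation as R
def wcloud(c,o):
    "world points of the wrist fisheye"
    v,u=np.mgrid[0:384,0:512]; a=(u-c["cx"])/c["fx"]; b=(v-c["cy"])/c["fy"]
    r=np.hypot(a,b)+1e-9; t=np.tan(np.minimum(r,1.4))/r
    d=c["z_map"]; P=np.stack([a*t*d,-b*t*d,-d],-1)
    M=c["mount"]; P=P@M[:3,:3].T+M[:3,3]
    W=P@R.from_quat(o["ee_rot"]).as_matrix().T+o["tcp_pos"]; W[d==0]=np.nan; return W
def st():
    o=readout.get_obs(); m=R.from_quat(o["ee_rot"]).as_matrix()
    print("t",round(float(o["clock"]),2),"tcp",np.round(o["tcp_pos"],4),"yaw",np.round(np.degrees(np.arctan2(m[1,0],m[0,0])),2),"F",np.round(o["contact_force"],2),"op",round(float(o["opening"]),3),"q",np.round(o["qpos"],2)); return o
E
python3 - <<'E'
from h import *
o=st(); c=camera("wrist"); cv2.imwrite("pics/w1.png",c["img"][:,:,::-1]); W=wcloud(c,o)
print(c["fx"],c["cx"],c["cy"],np.round(c["mount"],3).tolist())
t=box(W,.40,.70,-.38,-.07,.176,.195); print("spout",len(t),t.min(0),t.max(0))
q=t[:,:2]; m=q.mean(0); u=np.linalg.svd(q-m)[2][0]; a=(q-m)@u; print("axis",m,np.degrees(np.arctan2(*u[::-1])),m+u*a.min(),m+u*a.max())
tr=box(W,.38,.66,-.38,-.14,.039,.052); print("tray",len(tr),cv2.minAreaRect(tr[:,:2].astype(np.float32)))
E
```

```text
t 5.0 tcp [ 0.5877 -0.1537  0.251 ] yaw 133.7 F [ 0.22 -0.27 -0.06] op 0.703 q [-0.38  0.48  1.25 -0.    1.41 -1.14]
297.3186396354542 251.21114223008644 189.19890619463223 [[0.0, 0.946, 0.323, 0.083], [1.0, 0.0, -0.001, 0.001], [-0.001, 0.323, -0.946, -0.142], [0.0, 0.0, 0.0, 1.0]]
spout 4992 [ 0.51666021 -0.19436169  0.17600436] [ 0.64036902 -0.08344143  0.18557694]
axis [ 0.57282131 -0.13350685] -40.96877010690098 [ 0.51896647 -0.08674306] [ 0.63939788 -0.1913173 ]
tray 1428 ((0.5099865198135376, -0.23760667443275452), (0.14148010313510895, 0.19075477123260498), 81.47172546386719)
```

View pics/w1.png

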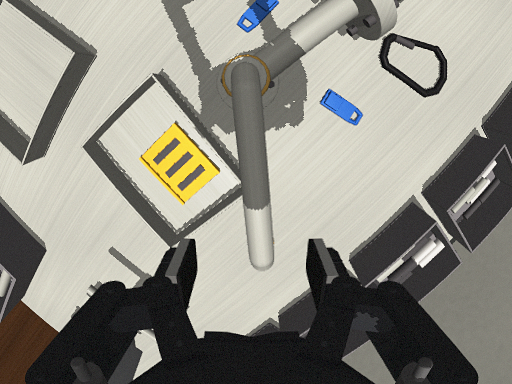

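The wrist view shows the spout running from the swivel (246,75) to its tip (260,265), between the fingers; the tray and plate are to the left and clear of the tool.

Emit:
carry_out(motion=[[[0,0,0,-0.88,60],[0,0.12,0,0,60],[0,0,0.484,0,60],[0,0,0.484,0,60],[0,0,0.484,0,60],[0,0,0.484,0,60],[0,0,0.484,0,60],[0,0,0,0,10],[0,0,0,0,10],[0,0,0,0,10],[0,0,0,0,10],[0,0,0,0,10],[0,0,0,0,10],[0,0,0,0,10]]], force=20)

```text
clock: 6.45
tcp_pos: [0.5915, -0.1503, 0.1554]
ee_rot: [0.352, 0.936, -0.0, 0.001]
contact_force: [0.1, -0.8, 5.0]
opening: 0.244
```

```bash
python3 - <<'E'
from h import *
st()
E
```

```text
t 6.45 tcp [ 0.5915 -0.1503  0.1554] yaw 138.73 F [ 0.13 -0.76  5.03] op 0.244 q [-0.37  0.56  1.39 -0.    1.19 -1.22]
```

Emit:
carry_out(motion=[[[0.006,-0.169,0,0.667,10],[0.006,-0.169,0,0.667,10],[0.006,-0.169,0,0.667,10],[0.006,-0.169,0,0.667,10],[0.006,-0.169,0,0.667,10],[0.006,-0.169,0,0.667,10],[0.006,-0.169,0,0.667,10],[0.006,-0.169,0,0.667,10],[0.006,-0.169,0,0.667,10],[0.006,-0.169,0,0.667,10],[0.006,-0.169,0,0.667,10],[0.006,-0.169,0,0.667,10],[0.006,-0.169,0,0.667,10],[0,0,0,0,10],[0,0,0,0,10]]])

```text
clock: 7.95
tcp_pos: [0.5128, -0.1843, 0.1554]
ee_rot: [0.727, 0.687, -0.0, 0.002]
contact_force: [-1.0, -4.6, 7.1]
opening: 0.252
```

```bash
python3 - <<'E'
from h import *
o=st(); d=o["tcp_pos"][:2]-[.518,-.087]; print(np.hypot(*d),np.degrees(np.arctan2(*d[::-1])))
c=camera("top"); W=cloud(c); t=box(W,.40,.62,-.30,-.2,.1,.2); print(t.mean(0) if len(t) else 0)
cv2.imwrite("pics/top1.png",cv2.resize(c["img"][100:260,230:430,::-1],(800,640))[:600])
E
```

```text
t 7.95 tcp [ 0.5128 -0.1843  0.1554] yaw 86.72 F [-0.97 -4.55  7.11] op 0.252 q [-0.48  0.45  1.58 -0.    1.11 -0.43]
0.09739718095813342 -93.03407589107401
[ 0.5002818  -0.24517184  0.15888468]
```

View pics/top1.png

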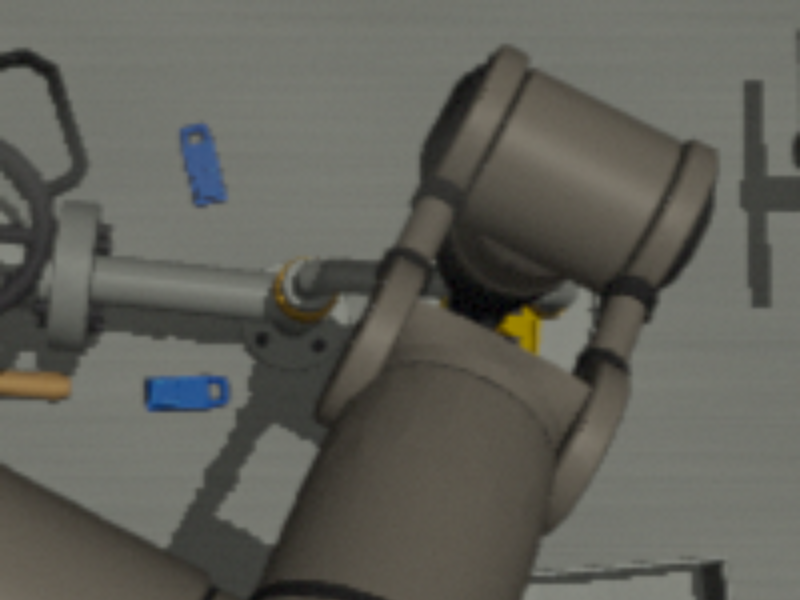

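Emit:
carry_out(motion=[[[0,0,0,0,50],[0,0,0,0,50],[0,0,0,0,50],[0,0,0,0,50],[0,0,-0.968,0,50],[0,0,-0.968,0,50],[0,0,-0.968,0,50],[0,0,-0.968,0,50],[0,0,0,-0.547,50]]])

```text
clock: 8.9
tcp_pos: [0.5143, -0.1835, 0.315]
ee_rot: [0.707, 0.707, 0.002, 0.005]
contact_force: [0.2, -0.9, 0.5]
opening: 0.582
```

```bash
python3 - <<'E'
from h import *
o=st(); c=camera("wrist"); W=wcloud(c,o); cv2.imwrite("pics/w2.png",c["img"][:,:,::-1])
t=box(W,.40,.70,-.38,-.05,.176,.195); print("spout",len(t),t.min(0),t.max(0))
q=t[:,:2]; m=q.mean(0); u=np.linalg.svd(q-m)[2][0]; a=(q-m)@u; print("axis",m,np.degrees(np.arctan2(*u[::-1])),m+u*a.min(),m+u*a.max())
tr=box(W,.38,.66,-.38,-.13,.039,.052); print("tray",len(tr),cv2.minAreaRect(tr[:,:2].astype(np.float32)))
E
```

```text
t 8.9 tcp [ 0.5143 -0.1835  0.315 ] yaw 90.06 F [ 0.17 -0.92  0.54] op 0.582 q [-0.48  0.33  1.32  0.    1.49 -0.48]
spout 3177 [ 0.50196106 -0.24463245  0.17600296] [ 0.52847067 -0.08622142  0.18497737]
axis [ 0.5152543  -0.16081243] -92.78639697534044 [ 0.51888316 -0.08625222] [ 0.51116506 -0.24483185]
tray 1008 ((0.5098001956939697, -0.23704218864440918), (0.1407417505979538, 0.19108881056308746), 81.58149719238281)
```

View pics/w2.png

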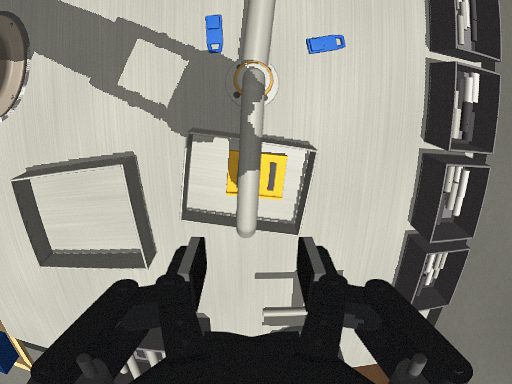

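The spout now hangs over the tray: the measured outlet is about (0.511,-0.245) and the tray middle (0.510,-0.237). Now the wheel.

Emit:
carry_out(motion=[[[0.894,-0.043,0,0,50],[0.894,-0.043,0,0,50],[0.894,-0.043,0,0,50],[0.894,-0.043,0,0,50],[0.894,-0.043,0,0,50],[0.894,-0.043,0,0,50],[0.894,-0.043,0,0,50],[0.894,-0.043,0,0,50],[0.894,-0.043,0,0,50],[0.894,-0.043,0,0,50],[0,0,0,0,50],[0,0,0,0,50]]])

```text
clock: 10.15
tcp_pos: [0.4948, 0.1752, 0.3082]
ee_rot: [0.707, 0.708, -0.001, -0.0]
contact_force: [0.0, -0.1, 0.5]
opening: 0.588
```

```bash
cat > wl.py <<'E'
from h import *
def wheel(name):
    o=st(); c=camera("wrist"); W=wcloud(c,o); cv2.imwrite(f"pics/{name}.png",c["img"][:,:,::-1])
    p=box(W,.44,.66,.04,.25,.206,.22)[:,:2]; ce=np.array([.541,.14])
    for _ in range(5):
        k=abs(np.hypot(*(p-ce).T)-.056)<.009; ce,r=circ(p[k])
    print("wheel",ce,r,k.sum())
    h=box(W,.44,.66,.04,.25,.264,.285); hm=h.mean(0); print("handle",len(h),hm,h.min(0),h.max(0)); d=hm[:2]-ce; print(np.hypot(*d),np.degrees(np.arctan2(*d[::-1])))
    s=box(W,ce[0]-.02,ce[0]+.02,ce[1]-.02,ce[1]+.02,.228,.245); print("stem",len(s),s.mean(0) if len(s) else 0, np.percentile(s[:,2],90) if len(s) else 0)
E
python3 -c "
from wl import *
wheel('w3')"
```

```text
t 10.15 tcp [0.4948 0.1752 0.3082] yaw 90.07 F [ 0.01 -0.12  0.46] op 0.588 q [ 0.19  0.3   1.38 -0.    1.47  0.19]
wheel [0.5427322  0.14422948] 0.05522674212434787 4262
handle 387 [0.49967553 0.17977564 0.26969213] [0.49019408 0.17155726 0.26401513] [0.509305   0.18657936 0.27426487]
0.05583373567527817 140.45804523071686
stem 155 [0.54420778 0.14612833 0.23268669] 0.2347514600682965
```

View pics/w3.png

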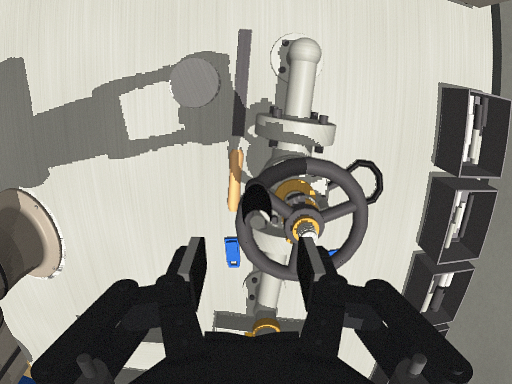

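Wrist view: handle top ~(258,200), hub ~(303,228); depth puts the handle at (0.499,0.178) and the hub at (0.5425,0.142), which gives the expected 56 mm radius.

Emit:
carry_out(motion=[[[0.05,0.105,0,0,50],[0,0,0.386,0,50],[0,0,0.386,0,50],[0,0,0.386,0,50],[0,0,0.386,0,50],[0,0,0.386,0,50],[0,0,0,0,50],[0,0,0,0,12],[0,0,0,0,12],[0,0,0,0,12],[0,0,0,0,12],[0,0,0,0,12],[0,0,0,0,12]]], force=24)

```text
clock: 11.5
tcp_pos: [0.4999, 0.1769, 0.2327]
ee_rot: [0.707, 0.707, 0.001, 0.0]
contact_force: [-0.6, 1.4, 5.5]
opening: 0.239
```

```bash
python3 - <<'E'
from h import *
st()
E
```

```text
t 11.5 tcp [0.4999 0.1769 0.2327] yaw 90.0 F [-0.58  1.42  5.48] op 0.239 q [0.2  0.35 1.51 0.   1.28 0.2 ]
```

```bash
python3 - <<'E'
import numpy as np
for t in range(140,500,30): print(t,", ".join("[%.3f, %.3f, 0, 0, 12]"%(.1221*np.cos(np.radians(a+2.5)),-.1221*np.sin(np.radians(a+2.5))) for a in range(t,t+30,5)))
E
```

```text
140 [-0.097, -0.074, 0, 0, 12], [-0.103, -0.066, 0, 0, 12], [-0.108, -0.056, 0, 0, 12], [-0.113, -0.047, 0, 0, 12], [-0.116, -0.037, 0, 0, 12], [-0.119, -0.026, 0, 0, 12]
170 [-0.121, -0.016, 0, 0, 12], [-0.122, -0.005, 0, 0, 12], [-0.122, 0.005, 0, 0, 12], [-0.121, 0.016, 0, 0, 12], [-0.119, 0.026, 0, 0, 12], [-0.116, 0.037, 0, 0, 12]
200 [-0.113, 0.047, 0, 0, 12], [-0.108, 0.056, 0, 0, 12], [-0.103, 0.066, 0, 0, 12], [-0.097, 0.074, 0, 0, 12], [-0.090, 0.082, 0, 0, 12], [-0.082, 0.090, 0, 0, 12]
230 [-0.074, 0.097, 0, 0, 12], [-0.066, 0.103, 0, 0, 12], [-0.056, 0.108, 0, 0, 12], [-0.047, 0.113, 0, 0, 12], [-0.037, 0.116, 0, 0, 12], [-0.026, 0.119, 0, 0, 12]
260 [-0.016, 0.121, 0, 0, 12], [-0.005, 0.122, 0, 0, 12], [0.005, 0.122, 0, 0, 12], [0.016, 0.121, 0, 0, 12], [0.026, 0.119, 0, 0, 12], [0.037, 0.116, 0, 0, 12]
290 [0.047, 0.113, 0, 0, 12], [0.056, 0.108, 0, 0, 12], [0.066, 0.103, 0, 0, 12], [0.074, 0.097, 0, 0, 12], [0.082, 0.090, 0, 0, 12], [0.090, 0.082, 0, 0, 12]
320 [0.097, 0.074, 0, 0, 12], [0.103, 0.066, 0, 0, 12], [0.108, 0.056, 0, 0, 12], [0.113, 0.047, 0, 0, 12], [0.1
[... 179 characters left out ...]
12], [0.116, -0.037, 0, 0, 12]
380 [0.113, -0.047, 0, 0, 12], [0.108, -0.056, 0, 0, 12], [0.103, -0.066, 0, 0, 12], [0.097, -0.074, 0, 0, 12], [0.090, -0.082, 0, 0, 12], [0.082, -0.090, 0, 0, 12]
410 [0.074, -0.097, 0, 0, 12], [0.066, -0.103, 0, 0, 12], [0.056, -0.108, 0, 0, 12], [0.047, -0.113, 0, 0, 12], [0.037, -0.116, 0, 0, 12], [0.026, -0.119, 0, 0, 12]
440 [0.016, -0.121, 0, 0, 12], [0.005, -0.122, 0, 0, 12], [-0.005, -0.122, 0, 0, 12], [-0.016, -0.121, 0, 0, 12], [-0.026, -0.119, 0, 0, 12], [-0.037, -0.116, 0, 0, 12]
470 [-0.047, -0.113, 0, 0, 12], [-0.056, -0.108, 0, 0, 12], [-0.066, -0.103, 0, 0, 12], [-0.074, -0.097, 0, 0, 12], [-0.082, -0.090, 0, 0, 12], [-0.090, -0.082, 0, 0, 12]
```

Emit:
carry_out(motion=[[[-0.097,-0.074,0,0,12],[-0.103,-0.066,0,0,12],[-0.108,-0.056,0,0,12],[-0.113,-0.047,0,0,12]]])

```text
clock: 11.9
tcp_pos: [0.49, 0.16, 0.2327]
ee_rot: [0.707, 0.707, 0.001, 0.0]
contact_force: [-0.3, 1.3, 5.8]
opening: 0.237
```

Emit:
carry_out(motion=[[[-0.116,-0.037,0,0,12],[-0.119,-0.026,0,0,12],[-0.121,-0.016,0,0,12],[-0.122,-0.005,0,0,12],[-0.122,0.005,0,0,12],[-0.121,0.016,0,0,12]]])

```text
clock: 12.5
tcp_pos: [0.4875, 0.1309, 0.2328]
ee_rot: [0.707, 0.707, 0.0, 0.001]
contact_force: [-1.0, 0.7, 6.7]
opening: 0.239
```

Emit:
carry_out(motion=[[[-0.119,0.026,0,0,12],[-0.116,0.037,0,0,12],[-0.113,0.047,0,0,12],[-0.108,0.056,0,0,12],[-0.103,0.066,0,0,12],[-0.097,0.074,0,0,12]]])

```text
clock: 13.1
tcp_pos: [0.4999, 0.1044, 0.2327]
ee_rot: [0.707, 0.707, 0.0, 0.001]
contact_force: [-1.2, -0.2, 6.6]
opening: 0.236
```

Emit:
carry_out(motion=[[[-0.09,0.082,0,0,12],[-0.082,0.09,0,0,12],[-0.074,0.097,0,0,12],[-0.066,0.103,0,0,12],[-0.056,0.108,0,0,12],[-0.047,0.113,0,0,12]]])

```text
clock: 13.7
tcp_pos: [0.5239, 0.0878, 0.2328]
ee_rot: [0.707, 0.707, 0.0, 0.001]
contact_force: [-0.3, -0.6, 4.6]
opening: 0.236
```

Emit:
carry_out(motion=[[[-0.037,0.116,0,0,12],[-0.026,0.119,0,0,12],[-0.016,0.121,0,0,12],[-0.005,0.122,0,0,12],[0.005,0.122,0,0,12],[0.016,0.121,0,0,12]]])

```text
clock: 14.3
tcp_pos: [0.55, 0.0849, 0.2325]
ee_rot: [0.707, 0.707, -0.002, -0.001]
contact_force: [-11.0, -3.7, 11.2]
opening: 0.236
```

Emit:
carry_out(motion=[[[-0.016,-0.121,0,0,12],[-0.005,-0.122,0,0,12],[0.005,-0.122,0,0,12],[0.016,-0.121,0,0,12],[0.026,-0.119,0,0,12],[0.037,-0.116,0,0,12],[0,0,0,0,12],[-0.037,0.116,0,0,12]]])

```text
clock: 15.1
tcp_pos: [0.5279, 0.0866, 0.2328]
ee_rot: [0.707, 0.707, 0.0, 0.001]
contact_force: [0.1, -1.6, 4.7]
opening: 0.241
```

Emit:
carry_out(motion=[[[-0.026,0.119,0,0,12]]])

```text
clock: 15.2
tcp_pos: [0.5331, 0.0854, 0.2327]
ee_rot: [0.707, 0.707, 0.0, 0.001]
contact_force: [-0.0, -0.8, 6.4]
opening: 0.239
```

Emit:
carry_out(motion=[[[-0.016,0.121,0,0,12]]])

```text
clock: 15.3
tcp_pos: [0.5381, 0.0847, 0.2328]
ee_rot: [0.707, 0.707, 0.0, 0.001]
contact_force: [-0.2, -0.7, 6.2]
opening: 0.241
```

Emit:
carry_out(motion=[[[-0.005,0.122,0,0,12]]])

```text
clock: 15.4
tcp_pos: [0.5431, 0.0845, 0.2328]
ee_rot: [0.707, 0.707, 0.0, 0.001]
contact_force: [-0.2, -0.1, 5.4]
opening: 0.239
```

Emit:
carry_out(motion=[[[0.005,0.122,0,0,12]]])

```text
clock: 15.5
tcp_pos: [0.548, 0.0847, 0.2328]
ee_rot: [0.707, 0.707, 0.0, 0.001]
contact_force: [-0.3, -0.2, 5.7]
opening: 0.239
```

Emit:
carry_out(motion=[[[0.016,0.121,0,0,12]]])

```text
clock: 15.6
tcp_pos: [0.5513, 0.085, 0.2325]
ee_rot: [0.707, 0.707, -0.001, -0.0]
contact_force: [-10.1, -4.1, 11.5]
opening: 0.24
```

It bites at about 277° (commanded), confirmed twice: free at 275°, 10-11 N at 280°. Now two turns, watching the force.

Emit:
carry_out(motion=[[[0.026,0.119,0,0,12],[0.037,0.116,0,0,12],[0.047,0.113,0,0,12],[0.056,0.108,0,0,12],[0.066,0.103,0,0,12],[0.074,0.097,0,0,12],[0.082,0.09,0,0,12],[0.09,0.082,0,0,12]]])

```text
clock: 16.4
tcp_pos: [0.5841, 0.1026, 0.2326]
ee_rot: [0.707, 0.707, -0.003, 0.001]
contact_force: [-7.1, -8.6, 9.2]
opening: 0.239
```

Emit:
carry_out(motion=[[[0.097,0.074,0,0,12],[0.103,0.066,0,0,12],[0.108,0.056,0,0,12],[0.113,0.047,0,0,12],[0.116,0.037,0,0,12],[0.119,0.026,0,0,12],[0.121,0.016,0,0,12],[0.122,0.005,0,0,12]]])

```text
clock: 17.2
tcp_pos: [0.5989, 0.1376, 0.2328]
ee_rot: [0.708, 0.706, -0.002, 0.002]
contact_force: [-0.6, -9.9, 6.0]
opening: 0.244
```

```bash
cat >> h.py <<'E'
def ang():
    o=st(); d=o["tcp_pos"][:2]-[.5425,.142]; f=o["contact_force"][:2]; a=np.arctan2(*d[::-1]); n=np.array([np.cos(a),np.sin(a)])
    print("r",np.hypot(*d).round(4),"ang",np.degrees(a)%360,"Frad",f@n,"Ftan",f@[-n[1],n[0]])
E
python3 -c "
from h import *
ang()"
```

```text
t 17.2 tcp [0.5989 0.1376 0.2328] yaw 89.9 F [-0.57 -9.92  5.97] op 0.244 q [ 0.1   0.51  1.26 -0.01  1.38  0.11]
r 0.0566 ang 355.54116549523076 Frad 0.20097682297390276 Ftan -9.932905134521022
```

Emit:
carry_out(motion=[[[0.122,-0.005,0,0,12],[0.121,-0.016,0,0,12],[0.119,-0.026,0,0,12],[0.116,-0.037,0,0,12],[0.113,-0.047,0,0,12],[0.108,-0.056,0,0,12],[0.103,-0.066,0,0,12],[0.097,-0.074,0,0,12],[0.09,-0.082,0,0,12],[0.082,-0.09,0,0,12],[0.074,-0.097,0,0,12],[0.066,-0.103,0,0,12],[0.056,-0.108,0,0,12],[0.047,-0.113,0,0,12],[0.037,-0.116,0,0,12],[0.026,-0.119,0,0,12],[0.016,-0.121,0,0,12],[0.005,-0.122,0,0,12],[-0.005,-0.122,0,0,12],[-0.016,-0.121,0,0,12]]])

```text
clock: 19.2
tcp_pos: [0.5362, 0.1963, 0.2331]
ee_rot: [0.707, 0.707, 0.004, 0.003]
contact_force: [10.3, 2.8, 0.5]
opening: 0.232
```

```bash
python3 -c "
from h import *
ang()"
```

```text
t 19.2 tcp [0.5362 0.1963 0.2331] yaw 89.97 F [10.32  2.84  0.48] op 0.232 q [ 0.22  0.42  1.4  -0.    1.31  0.22]
r 0.0546 ang 96.64174951295013 Frad 1.623478804876603 Ftan -10.575885110629423
```

Emit:
carry_out(motion=[[[-0.026,-0.119,0,0,12],[-0.037,-0.116,0,0,12],[-0.047,-0.113,0,0,12],[-0.056,-0.108,0,0,12],[-0.066,-0.103,0,0,12],[-0.074,-0.097,0,0,12],[-0.082,-0.09,0,0,12],[-0.09,-0.082,0,0,12],[-0.097,-0.074,0,0,12],[-0.103,-0.066,0,0,12],[-0.108,-0.056,0,0,12],[-0.113,-0.047,0,0,12],[-0.116,-0.037,0,0,12],[-0.119,-0.026,0,0,12],[-0.121,-0.016,0,0,12],[-0.122,-0.005,0,0,12],[-0.122,0.005,0,0,12],[-0.121,0.016,0,0,12],[-0.119,0.026,0,0,12],[-0.116,0.037,0,0,12]]])

```text
clock: 21.2
tcp_pos: [0.4891, 0.1239, 0.2326]
ee_rot: [0.707, 0.707, 0.001, -0.002]
contact_force: [-5.4, 9.5, 7.9]
opening: 0.238
```

```bash
python3 -c "
from h import *
ang()"
```

```text
t 21.2 tcp [0.4891 0.1239 0.2326] yaw 90.03 F [-5.38  9.53  7.9 ] op 0.238 q [0.09 0.3  1.58 0.   1.26 0.09]
r 0.0564 ang 198.69834968113975 Frad 2.045683743856237 Ftan -10.753013851551122
```

Emit:
carry_out(motion=[[[-0.113,0.047,0,0,12],[-0.108,0.056,0,0,12],[-0.103,0.066,0,0,12],[-0.097,0.074,0,0,12],[-0.09,0.082,0,0,12],[-0.082,0.09,0,0,12],[-0.074,0.097,0,0,12],[-0.066,0.103,0,0,12],[-0.056,0.108,0,0,12],[-0.047,0.113,0,0,12],[-0.037,0.116,0,0,12],[-0.026,0.119,0,0,12],[-0.016,0.121,0,0,12],[-0.005,0.122,0,0,12],[0.005,0.122,0,0,12],[0.016,0.121,0,0,12],[0.026,0.119,0,0,12],[0.037,0.116,0,0,12],[0.047,0.113,0,0,12],[0.056,0.108,0,0,12]]])

```text
clock: 23.2
tcp_pos: [0.5686, 0.0907, 0.2326]
ee_rot: [0.707, 0.707, -0.003, -0.0]
contact_force: [-8.1, -6.9, 9.6]
opening: 0.235
```

```bash
python3 -c "
from h import *
ang()"
```

```text
t 23.2 tcp [0.5686 0.0907 0.2326] yaw 89.96 F [-8.14 -6.91  9.57] op 0.235 q [ 0.03  0.44  1.37 -0.    1.34  0.03]
r 0.0576 ang 296.9986796399245 Frad 2.458469504966826 Ftan -10.387695114463796
```

Radial force is small and the tangential force steady at about 10.5 N. Next 300→400°.

Emit:
carry_out(motion=[[[0.066,0.103,0,0,12],[0.074,0.097,0,0,12],[0.082,0.09,0,0,12],[0.09,0.082,0,0,12],[0.097,0.074,0,0,12],[0.103,0.066,0,0,12],[0.108,0.056,0,0,12],[0.113,0.047,0,0,12],[0.116,0.037,0,0,12],[0.119,0.026,0,0,12],[0.121,0.016,0,0,12],[0.122,0.005,0,0,12],[0.122,-0.005,0,0,12],[0.121,-0.016,0,0,12],[0.119,-0.026,0,0,12],[0.116,-0.037,0,0,12],[0.113,-0.047,0,0,12],[0.108,-0.056,0,0,12],[0.103,-0.066,0,0,12],[0.097,-0.074,0,0,12]]])

```text
clock: 25.2
tcp_pos: [0.5878, 0.1741, 0.2329]
ee_rot: [0.708, 0.706, 0.001, 0.004]
contact_force: [7.7, -8.2, 2.6]
opening: 0.238
```

```bash
python3 -c "
from h import *
ang()"
```

```text
t 25.2 tcp [0.5878 0.1741 0.2329] yaw 89.9 F [ 7.73 -8.25  2.64] op 0.238 q [ 0.17  0.5   1.27 -0.01  1.37  0.17]
r 0.0556 ang 35.289920371257466 Frad 1.544080569039242 Ftan -11.19920589563491
```

Next 40→140°.

Emit:
carry_out(motion=[[[0.09,-0.082,0,0,12],[0.082,-0.09,0,0,12],[0.074,-0.097,0,0,12],[0.066,-0.103,0,0,12],[0.056,-0.108,0,0,12],[0.047,-0.113,0,0,12],[0.037,-0.116,0,0,12],[0.026,-0.119,0,0,12],[0.016,-0.121,0,0,12],[0.005,-0.122,0,0,12],[-0.005,-0.122,0,0,12],[-0.016,-0.121,0,0,12],[-0.026,-0.119,0,0,12],[-0.037,-0.116,0,0,12],[-0.047,-0.113,0,0,12],[-0.056,-0.108,0,0,12],[-0.066,-0.103,0,0,12],[-0.074,-0.097,0,0,12],[-0.082,-0.09,0,0,12],[-0.09,-0.082,0,0,12]]])

```text
clock: 27.2
tcp_pos: [0.5019, 0.1787, 0.233]
ee_rot: [0.707, 0.707, 0.004, 0.001]
contact_force: [6.3, 9.2, 1.1]
opening: 0.239
```

```bash
python3 -c "
from h import *
ang()"
```

```text
t 27.2 tcp [0.5019 0.1787 0.233 ] yaw 90.01 F [6.31 9.2  1.13] op 0.239 q [0.2  0.35 1.51 0.   1.28 0.2 ]
r 0.0548 ang 137.8642036146821 Frad 1.496197450786746 Ftan -11.058904844803655
```

Emit:
carry_out(motion=[[[-0.097,-0.074,0,0,12],[-0.103,-0.066,0,0,12],[-0.108,-0.056,0,0,12],[-0.113,-0.047,0,0,12],[-0.116,-0.037,0,0,12],[-0.119,-0.026,0,0,12],[-0.121,-0.016,0,0,12],[-0.122,-0.005,0,0,12],[-0.122,0.005,0,0,12],[-0.121,0.016,0,0,12],[-0.119,0.026,0,0,12],[-0.116,0.037,0,0,12],[-0.113,0.047,0,0,12],[-0.108,0.056,0,0,12],[-0.103,0.066,0,0,12],[-0.097,0.074,0,0,12],[-0.09,0.082,0,0,12],[-0.082,0.09,0,0,12],[-0.074,0.097,0,0,12],[-0.066,0.103,0,0,12]]])

```text
clock: 29.2
tcp_pos: [0.5122, 0.0933, 0.2325]
ee_rot: [0.707, 0.707, -0.001, -0.002]
contact_force: [-10.2, 3.2, 10.4]
opening: 0.24
```

Emit:
carry_out(motion=[[[-0.056,0.108,0,0,12],[-0.047,0.113,0,0,12],[-0.037,0.116,0,0,12],[-0.026,0.119,0,0,12],[-0.016,0.121,0,0,12],[-0.005,0.122,0,0,12],[0.005,0.122,0,0,12]]])

```text
clock: 29.9
tcp_pos: [0.5451, 0.0844, 0.2325]
ee_rot: [0.707, 0.707, -0.002, -0.001]
contact_force: [-11.0, -3.2, 10.5]
opening: 0.236
```

```bash
python3 -c "
from h import *
ang()"
```

```text
t 29.9 tcp [0.5451 0.0844 0.2325] yaw 89.99 F [-10.96  -3.2   10.49] op 0.236 q [ 0.02  0.39  1.44 -0.    1.31  0.02]
r 0.0577 ang 272.5661244762705 Frad 2.7109968199248002 Ftan -11.08918572795166
```

Emit:
carry_out(motion=[[[0.013,0.1,0,0,12],[0,0,0,0,12],[0,0,0,0,12]]])

```text
clock: 30.2
tcp_pos: [0.5497, 0.0847, 0.2325]
ee_rot: [0.707, 0.707, -0.002, -0.001]
contact_force: [-8.3, -2.5, 10.2]
opening: 0.239
```

Emit:
carry_out(motion=[[[0,0,0,0,50],[0,0,0,0,50],[0,0,0,0,50],[0,0,0,0,50],[0,0,-0.5,0,50],[0,0,-0.9,0,50],[0,0,-0.9,0,50],[-0.5,-0.5,0,0,50],[-0.9,0,0,0,50],[0,0,0,0,50],[0,0,0,0,50]]])

```text
clock: 31.3
tcp_pos: [0.5313, 0.0292, 0.3239]
ee_rot: [0.708, 0.706, 0.0, -0.0]
contact_force: [1.3, -0.0, -0.2]
opening: 0.589
```

```bash
python3 -c "
from wl import *
wheel('w4')
c=camera('scene'); W=cloud(c); s=box(W,.52,.565,.12,.165,.226,.255); print('scene stem',len(s),s.mean(0),np.percentile(s[:,2],90))
h=box(W,.44,.66,.04,.25,.26,.285); print('scene handle',h.mean(0))
t=box(W,.40,.70,-.38,-.07,.172,.2); q=t[:,:2]; m=q.mean(0); u=np.linalg.svd(q-m)[2][0]; a=(q-m)@u; print('spout',m+u*a.min(),m+u*a.max())
cv2.imwrite('pics/scene1.png',cv2.resize(c['img'][:,:,::-1],(800,600)))"
```

```text
t 31.3 tcp [0.5313 0.0292 0.3239] yaw 89.9 F [ 1.3  -0.02 -0.22] op 0.589 q [-0.09  0.3   1.33  0.    1.51 -0.09]
wheel [0.54364329 0.14061242] 0.05476859785224443 5681
handle 353 [0.54868992 0.08799386 0.2699913 ] [0.5398198  0.07653679 0.26400852] [0.55972554 0.09639161 0.27466716]
0.05286002220959285 -84.52154338993115
stem 388 [0.54351465 0.14123864 0.23950856] 0.24116267638351507
scene stem 47 [0.54563975 0.14176942 0.23657641] 0.24134732047030236
scene handle [0.55395594 0.08701039 0.26733751]
spout [ 0.51445343 -0.25150539] [ 0.5231073  -0.08215575]
```

View pics/scene1.png

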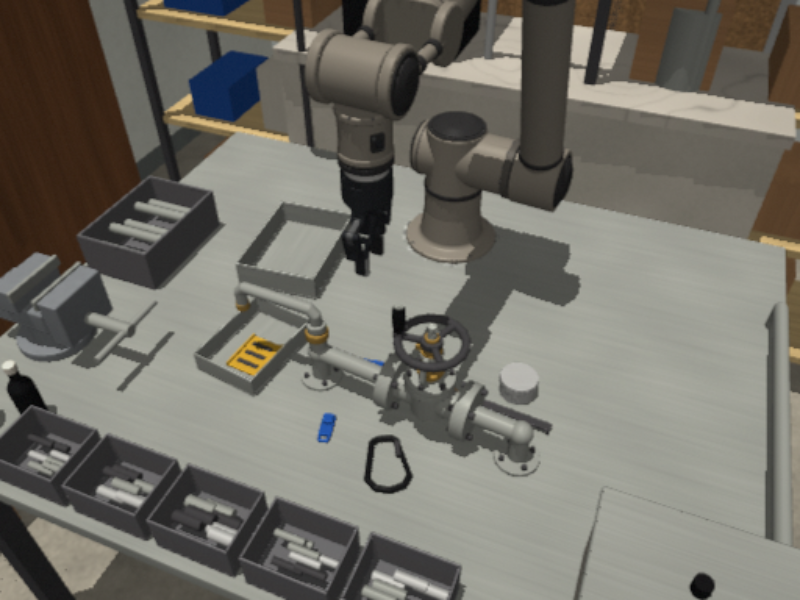

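The stem top now reads 241 mm, against 235 mm at the start. The handle is back at about 276°, the spout is over the tray, the other gear is in place and the gripper is clear. Handing in.

```bash
python3 -c "
from station import env
print(env.finish_job())"
```

```text
the job is handed in; nothing more can be done
None
```

I swung the spout over the smaller tray (the one with the crampon plate), opened the valve two turns from where it bit, let go and handed the job in. It took about 31 s of the 72 s.

- **Spout:** I gripped it lightly and swung it about 52° clockwise. The outlet measured about (0.511, -0.245) m and the tray middle (0.510, -0.237) m, so about 8 mm off.
- **Slack:** the wheel ran free for about 136°. It was still free at 275° and the load came on at 280°; I backed off 30° in the slack and felt it bite at the same place a second time, about 277°.
- **Turns:** I gave it 720° from there by the handle with a 24 N grip. The load was a steady 10–11 N and the sideways force stayed under 3 N.
- **Last checks:** the handle read about 276° (-84.5° in the wrist view), the angle where it bit. The stem top rose from 234.8 to 241.2 mm in the wrist camera, about 6.4 mm against the 6 mm expected for two turns. The scene picture showed the other gear where it lay and the gripper clear.

Where they disagreed: the cameras differ by up to about 7 mm on where the wheel, spout and handle are. The turn count does not rest on that, because I took it from the felt bite and the arm's own position.

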